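# Fetch a brass spacer from a deep pocket with sprung tongs

### The arm

A 7-joint arm with a two-finger parallel gripper is mounted at the origin on the work surface; the furniture and walls round the work are solid. World frame = base frame: x ahead of the robot, y to its left, z up, the work surface at z = 0. Lengths are in m, angles in degrees, forces in N, time in s.
With the tool pointing down it reaches from about 0.425 to 0.875 m from the base axis. Payload 4.7 kg.
Tool frame: the origin (TCP) lies midway between the tips of the shut fingers; the grasp point (between the pads) lies 19 mm behind it; z points along the fingers, y is the line along which they close (so a half turn about z gives the same grasp; the last joint's range is limited). The gripper opens to 87 mm and grips with 3 to 60 N. Pads are 19 mm wide; open, the fingers measure 117 mm over their backs; the gripper's body (75 mm by 190 mm) begins 51 mm behind the grasp point.
Start: joints at [-63.478, 18.392, -4.016, 83.108, 1.295, 78.541, -3.26], TCP at [0.282, 0.586, 0.223] pointing down, gripper open.
Joint ranges: [-163.93, 163.93], [-17.29, 119.83], [-79.2, 71.16], [3.27, 140.29], [-89.18, 269.18], [5.43, 117.66], [-154.24, 154.24]. Speed limits (degrees/s): [147.25, 147.25, 180, 180, 180, 180, 180].

### API

Orientations are given as [roll, pitch, yaw] about the fixed x, y, z axes, in that order (R = Rz(yaw) Ry(pitch) Rx(roll)).
In Python, from cell import env, viewer, boxes_of, masks_of gives the robot as it stands. The module is installed in compiled form; this text tells all that it offers.
- The arm moves only by the tool apply_moves, never from a script. Its argument "moves" is a list of rows, each a list of 7 numbers: the shift along the tool's x, y, z scaled (see below), then the turn, a rotation vector about the tool's x, y, z scaled (see below), then the opening, from 0 (shut) to 1 (fully open). A call has 1 to 20 rows; each row is the pose to reach, as a shift and turn from the pose commanded when the call began, along the tool's axes at that moment; what a row does not reach only later rows make up. The controller multiplies each number of a shift by 0.2 m and each number of a turn by 1.5 rad. A row lasts 1/10 s, in which the tool goes at most 50 mm and 8.59 degrees, less where a joint would pass 70% of its speed; a pose out of reach is approached as far as the arm can. A call with a number of a shift or a turn outside -1 to 1 is refused whole. A call with a gripper value outside its range is refused whole. The fingers move at their own pace and stop on an object; "grip_force" is the grip in N (left out, the last holds). Time passes only in rows, so rows that repeat a pose let the fingers close. It gives the time, the measured TCP pose, the force, the opening and the grip force at its end, in the units of the state.
- env.get_obs(): the state, without advancing time (a new reading comes with each control period).
- viewer.read_camera(name): name is "scene" or "top"; returns the picture (480x640x3 uint8, red, green, blue); there is no depth.
- viewer.get_calibration(name): a dict with "fov_y" (degrees; the focal length in pixels is half the picture's height over the tangent of half this angle, whatever the lens; pixels are square), "cx", "cy" (the principal point, pixels), "position" and "orientation" of the camera in the world. Camera axes: x right, y up, looking along -z (the intrinsics and any distortion apply to the point x, -y, -z); pixel columns grow to the right and rows downward; lengths in m; the calibration is good to about 2 mm. A picture is of the moment at which its call begins. get_calibration takes no time and is no camera call.
- env.sign_off(): hands the job in; it is judged then, once.
Trained networks look in the newest picture that a camera, given by its name, has taken for a name from the list of things; names that differ only in an ending like _2 or _b are one class to them, and where a whole thing is asked for, a point or a joint stands for the part that bears it (a point fixed in the world has none). Each returns a list of dicts, best first, with "conf" (0 to 1); they miss things now and then, are a little off and sometimes report something else, mostly with a low value. They report only what shows in the picture. A call takes as long as a camera call.
- boxes_of(camera, target): "location" ([column, row] in pixels, amid what is visible of it).
- masks_of(camera, target): "pixels" (480x640 bool, what is visible of it) and "location" ([column, row] in pixels, amid what is visible of it).
The state is a dict: "time_s": time; "qpos": joint angles; "joint_velocities": joint speeds; "effort": joint torques, N m; "tool_pos": TCP position; "tool_rot": TCP orientation; "force": force on the tool from outside, world axes, zero at the start; "wrist_torque": the same for the moment, N m; "grip_width": finger opening in m; "grasp_force": force on a finger pad.
Only numpy, scipy, OpenCV 4.12 (cv2) and the standard library are available. Lean on these libraries where they do the work, as an engineer would, in place of code of your own. Each camera call takes 0.05 s, during which the arm holds its last target. There are 200 camera calls.

### The job

The sprung tongs stand in the narrow pocket of the tall wooden block, their open jaws on either side of a brass spacer at the bottom. Squeeze the tongs shut to grip the spacer, lift it out of the block and lower it to the bottom of the rectangular wooden cup (not the round one) before letting go. Leave the tongs standing open in that cup over the spacer, and do not disturb the other things on the bench.

Things in the scene. Friction and masses are not known exactly. Their poses are not given: they have to be found in the camera images.
- tongs_grip (a point): Grip centre of the loose steel tongs (139 mm tall, about 100 g), which stand upright on their jaws: midway between the two squeeze plates, 118 mm above the feet, 21 mm below the top of the dark head. z up along the tongs, y the squeezing direction. Each plate is 26 mm wide (x) and 42 mm tall, centred at this height; open, they are 50 mm apart over their outer faces.
- tongs_arm (a joint): Closing travel of each tongs arm, m: 0 open, about 0.005 gripping the spacer (plates 40 mm over all), 0.007 the stop. The arms move straight, parallel and alike, plates and jaws together; springs resist with about 2 N (open) to 4 N and open the tongs again. Squeeze with 20 to 40 N.
- spacer_center (a point): Centre of the brass spacer, a loose round sleeve 16 mm in diameter and 14 mm tall, 20 g, standing between the jaws on the floor of the pocket.
- block: Tall wooden block, fixed to the bench, 60 x 80 mm (x, y) and 85 mm tall; origin at the centre of its underside. The pocket in its centre is 28 x 44 mm (x, y) and 75 mm deep, its floor 10 mm above the origin; the tongs' y lies along the pocket's long way (within a few degrees), its own y.
- square_cup: Rectangular open cup of pale wood, fixed to the bench, 50 x 66 mm outside (x, y), 66 mm tall; origin at the centre of its underside. Inside 40 x 56 mm (x, y) and 60 mm deep, its flat floor 6 mm above the origin. The tongs fit with their y along the cup's y.
- round_cup: Round open cup of pale wood, fixed, 68 mm across the rim, 66 mm tall; origin at the centre of its underside. Not to be used.
- ink_bottle: White ink bottle with black cap, 49 mm across, 87 mm tall, loose; origin at the centre of its underside. Bystander.
- knob: Turned wooden knob, 25 x 42 x 24 mm, loose; origin under its centre. Bystander.
- tongs: The same tongs, origin midway between the feet of the jaws, axes as at the grip centre. Jaws: 20 mm in x, 18 mm tall; when open 36 mm over their outer faces and 26 mm apart inside.
- spacer: The same spacer, origin at the centre of its underside.

How it is judged (in metres and radians):
On the way, in this order (a step that is already met when the one before it is completed fails the run):
1. the spacer is lifted clear of the block, held in the tongs (z of spacer_center in the frame of block above 0.09 m and contact force between tongs and spacer above 0.5 N), for 0.1 s.
2. the spacer is at the bottom of the rectangular cup with the tongs still squeezed (horizontal distance between spacer_center and square_cup below 0.035 m and z of spacer_center in the frame of square_cup below 0.032 m and value of joint tongs_arm above 0.003 m), for 0.05 s.
At the end, for the whole second after the job is handed in: The spacer lies on the floor of the rectangular cup, the tongs stand in the same cup (tilted less than 23 degrees), open (each arm within 2.5 mm of fully open), and both are released and at rest (horizontal distance between spacer_center and square_cup below 0.035 m and z of spacer_center in the frame of square_cup below 0.025 m and horizontal distance between tongs_grip and square_cup below 0.065 m and z of tongs_grip in the frame of square_cup between 0.1 and 0.135 m and angle between tongs_grip's own z axis and vertical below 0.4 rad and value of joint tongs_arm below 0.0025 m and linear speed of each of spacer, tongs below 0.03 m/s); the robot touches nothing.
It fails at once if a loose bystander is moved by more than 30 mm (distance of any of ink_bottle, knob from where it was at the start of the episode above 0.03 m).
It also fails if it takes over 35 s, if anything falls off the work surface, if the arm or the gripper's body presses on something with over 40 N, if the wrist force passes 120 N, or if a joint passes its speed limit or range.

## Working session

There is one attempt and no reset: what is moved stays moved. The work goes in short steps, Python scripts to look and compute and a tool call to move; the robot and the scene stay as the last step left them, time stands still between calls to the robot, and variables do not carry over. Pictures are saved under pics/ and viewed, at most 10 in all, crops included, and the job is handed in when it is done.

Besides the shell and the picture viewer there is one more tool, called after "Request:" as a command line: name --pt "numbers of a row" for each row, then --argument value for the rest. apply_moves: Moves the arm, as the interface text tells. Shifts and turns lie within -1 to 1; 1 stands for 0.2 m of shift or 1.5 rad of turn. Its arguments: {"type":"object","properties":{"moves":{"type":"array","items":{"type":"array","items":{"type":"number","minimum":-1,"maximum":1}}},"grip_force":{"type":"number"}},"required":["moves"]}

```bash
mkdir -p pics; python3 - <<'E'
from cell import env, viewer, boxes_of, masks_of
import cv2
o=env.get_obs(); print({k:o[k] for k in("time_s","tool_pos","tool_rot","grip_width","force")})
for c in("scene","top"):
    print(c,viewer.get_calibration(c))
    im=viewer.read_camera(c); cv2.imwrite(f"pics/{c}0.png",im[:,:,::-1])
    for t in("tongs","tongs_grip","block","square_cup","round_cup","ink_bottle","knob","spacer"):
        print(c,t,[([round(float(v)) for v in b["location"]],round(float(b["conf"]),2)) for b in boxes_of(c,t)][:3])
E
```

```text
{'time_s': 0.0, 'tool_pos': array([0.28181848, 0.58512773, 0.22148854]), 'tool_rot': array([-1.79893170e+02,  4.91491948e-03,  1.54288719e+02]), 'grip_width': 0.0868566707072805, 'force': array([-0.17705144, -0.0013373 , -0.10608302])}
scene {'fov_y': 47.58537209388193, 'cx': 329.1463323870605, 'cy': 246.33801879273776, 'position': array([ 0.00864273, -0.24333449,  0.65458135]), 'orientation': array([ 49.15647998,   0.88012829, -47.83972913])}
scene tongs [([346, 197], 0.88)]
scene tongs_grip [([346, 195], 0.72)]
scene block [([349, 230], 0.56)]
scene square_cup [([374, 268], 0.92)]
scene round_cup [([307, 303], 0.71)]
scene ink_bottle [([270, 262], 0.84)]
scene knob []
scene spacer []
top {'fov_y': 46.36086379462517, 'cx': 316.86102726944773, 'cy': 235.54493395028376, 'position': array([0.38679793, 0.21289764, 0.93543079]), 'orientation': array([  6.44452788,  -1.55944221, -90.94571185])}
top tongs [([290, 172], 0.97)]
top tongs_grip [([290, 170], 0.79)]
top block [([289, 185], 0.8)]
top square_cup [([341, 210], 0.9)]
top round_cup [([321, 280], 0.56)]
top ink_bottle [([246, 265], 0.56)]
top knob [([354, 168], 0.49)]
top spacer [([290, 180], 0.47)]
```

View both.

View pics/scene0.png

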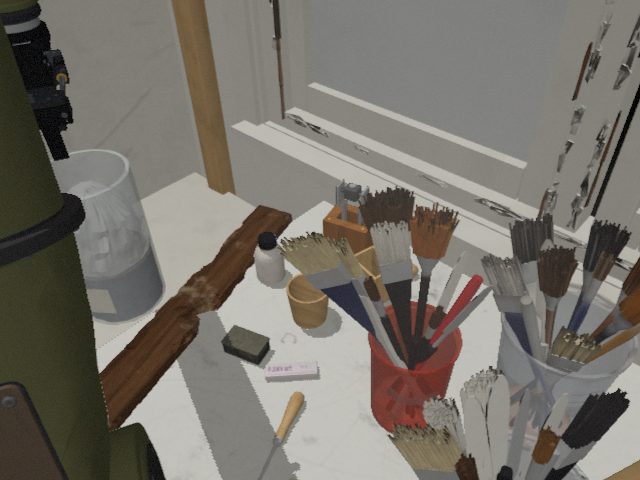

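View pics/top0.png

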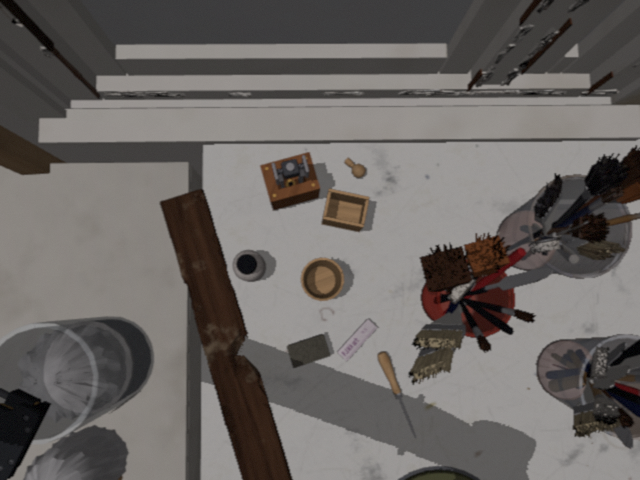

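The scene view shows the tongs in the block at about (348,195), with the square cup (374,265) half hidden by the brushes. In the top view, the block is at (290,180) with the tongs' head at (290,168), the square cup at (345,210), the knob at (355,168) and the bottle at (248,264). I'll zoom in next.

```bash
cat > h.py <<'E'
import numpy as np, cv2
from scipy.spatial.transform import Rotation as R
from cell import env, viewer, boxes_of, masks_of
class Cam:
    def __init__(s,n):
        c=viewer.get_calibration(n); s.f=240/np.tan(np.radians(c["fov_y"])/2); s.c=np.array([c["cx"],c["cy"]])
        s.p=np.array(c["position"]); s.R=R.from_euler("xyz",c["orientation"],degrees=True).as_matrix()
    def proj(s,P):
        q=(np.atleast_2d(P)-s.p)@s.R; return s.c+s.f*np.c_[q[:,0],-q[:,1]]/(-q[:,2:])
    def ray(s,u):
        d=np.array([(u[0]-s.c[0])/s.f,-(u[1]-s.c[1])/s.f,-1]); d=s.R@d; return d/np.linalg.norm(d)
    def at(s,u,z):
        d=s.ray(u); return s.p+d*(z-s.p[2])/d[2]
E
python3 - <<'E'
import cv2
a=cv2.imread("pics/top0.png")[140:240,250:380]; cv2.imwrite("pics/topc.png",cv2.resize(a,None,fx=6,fy=6,interpolation=cv2.INTER_CUBIC))
a=cv2.imread("pics/scene0.png")[170:290,310:430]; cv2.imwrite("pics/scenec.png",cv2.resize(a,None,fx=5,fy=5,interpolation=cv2.INTER_CUBIC))
E
```

```text
(no output)
```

View pics/topc.png

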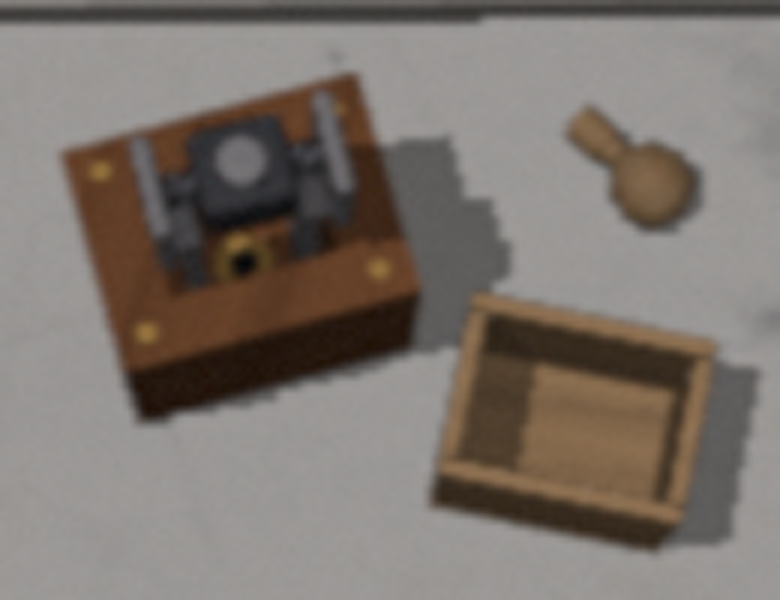

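View pics/scenec.png

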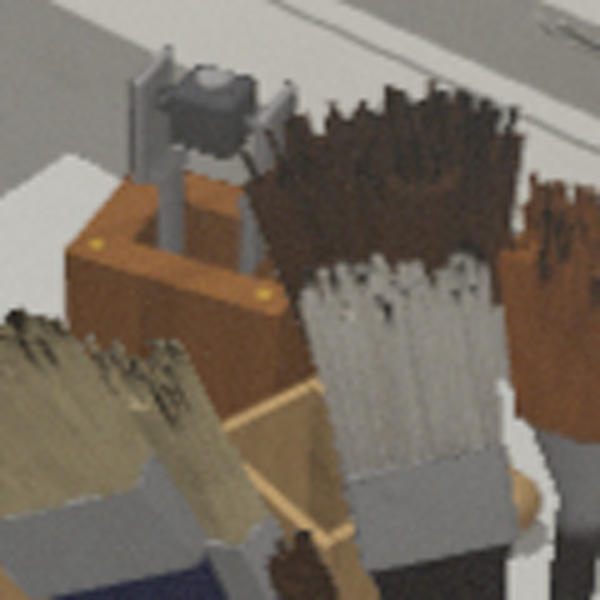

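```bash
cat > fit.py <<'E'
from h import *
from scipy.optimize import least_squares
T,S=Cam("top"),Cam("scene")
t=lambda x,y:np.array([(x+.5)/6-.5+250,(y+.5)/6-.5+140])
s=lambda x,y:np.array([(x+.5)/5-.5+310,(y+.5)/5-.5+170])
def fit(name,obs,x0):
    def f(p):
        Rz=R.from_euler("z",p[3]).as_matrix()
        return np.concatenate([(c.proj(p[:3]+Rz@np.array(m))[0]-u) for c,u,m in obs])
    r=least_squares(f,x0,loss="soft_l1"); 
    print(name,np.round(r.x[:3]*1000,1),"yaw",round(np.degrees(r.x[3]),2)); print(np.round(r.fun,1))
    return r.x
# local: +x ~ image up, +y ~ image left ; reference z = top
fit("block top",[(T,t(63,153),(.03,.04,0)),(T,t(357,72),(.03,-.04,0)),(T,t(418,290),(-.03,-.04,0)),(T,t(130,368),(-.03,.04,0)),
 (T,t(142,420),(-.03,.04,-.085)),(T,t(412,350),(-.03,-.04,-.085)),
 (S,s(67,248),(-.03,.04,0)),(S,s(128,180),(.03,.04,0))],[.5,.25,.085,.2])
fit("cup top",[(T,t(475,296),(.025,.033,0)),(T,t(717,344),(.025,-.033,0)),(T,t(682,517),(-.025,-.033,0)),(T,t(441,463),(-.025,.033,0)),
 (T,t(432,505),(-.025,.033,-.066)),(T,t(657,550),(-.025,-.033,-.066)),
 (S,s(320,380),(.025,.033,0)),(S,s(220,425),(-.025,.033,0)),(S,s(345,535),(-.025,-.033,0))][:8],[.5,.2,.066,-.2])
fit("tongs top",[(T,t(242,160),(0,0,0)),(T,t(132,139),(.013,.025,0)),(T,t(331,90),(.013,-.025,0)),(T,t(353,190),(-.013,-.025,0)),(T,t(151,236),(-.013,.025,0)),
 (S,s(212,77),(0,0,0)),(S,s(131,83),(-.013,.025,0)),(S,s(167,47),(.013,.025,0)),(S,s(294,82),(.013,-.025,0))],[.5,.25,.149,.2])
for n,c,u in(("knob",T,t(630,175)),("bottle",T,(247,264)),("round",T,(322,279))): print(n,c.at(u,0.02 if n=="knob" else .07))
print("spacer top", T.at(t(243,260),.024), "sill edge",T.at((320,143),0))
E
python3 fit.py
```

```text
block top [575.7 228.6  81. ] yaw 15.17
[-0.4 -0.   0.1 -0.1  0.6 -0.1 -1.2  0.8 -0.4  0.8 -0.  -0.2  0.5  2.2
  3.8 -3. ]
cup top [529.9 140.7  64.1] yaw -12.53
[ 0.  -1.7  0.5 -1.2  0.3  0.7 -0.6  1.2 -0.6 -0.2  0.2  0.2  1.1 -0.7
 -3.   2.2]
tongs top [574.7 227.4 148.2] yaw 13.07
[-0.3  0.7 -1.1 -0.4 -0.3 -0.2  0.3  0.3  0.   0.8  0.9  1.  -0.1 -0.3
  0.1 -0.9  1.9  0.1]
knob [0.60119636 0.12141196 0.02      ]
bottle [0.4415288  0.29609611 0.07      ]
round [0.41668432 0.18091555 0.07      ]
spacer top [0.5774639  0.22920495 0.024     ] sill edge [0.65145031 0.17768134 0.        ]
```

```bash
sed -i 's/,(S,s(128,180),(.03,.04,0))//; s/,\?\s*(S,s(67,248),(-.03,.04,0))\],/(S,s(67,248),(-.03,.04,0))],/; s/\]\[:8\]/][:7]/' fit.py
sed -i 's/^ (S,s(67,248),(-.03,.04,0)),*/ (S,s(67,248),(-.03,.04,0))/' fit.py; sed -i 's/,$/,/' fit.py
cat >> fit.py <<'E'
C=[]
for nm,c,l in (("block",(63,153),0),):pass
# rectangles at known heights, top view only
for nm,pts,z in(("block",[(63,153),(357,72),(418,290),(130,368)],.085),("cup",[(475,296),(717,344),(682,517),(441,463)],.066),("tongs",[(132,139),(331,90),(353,190),(151,236)],.149)):
    P=np.array([T.at(t(*p),z) for p in pts])[:,:2]; e=(P[0]-P[1])+(P[3]-P[2])
    print(nm,np.round(P.mean(0)*1000,1),"yaw",np.degrees(np.arctan2(-e[0],e[1])),np.linalg.norm(P-np.roll(P,1,0),axis=1)*1000)
E
python3 fit.py
```

```text
block top [575.1 228.3  85.6] yaw 14.85
[-0.4 -0.5  0.5 -0.4  0.9 -0.1 -1.3  0.6 -0.5  0.7  0.2 -0.2  0.3  0.3]
cup top [529.8 140.7  62.2] yaw -12.01
[-0.3 -1.2  0.2 -1.1  0.3  0.7 -0.6  1.6 -0.6  0.2  0.2  0.2  0.7  0.1]
tongs top [574.7 227.4 148.2] yaw 13.07
[-0.3  0.7 -1.1 -0.4 -0.3 -0.2  0.3  0.3  0.   0.8  0.9  1.  -0.1 -0.3
  0.1 -0.9  1.9  0.1]
knob [0.60119636 0.12141196 0.02      ]
bottle [0.4415288  0.29609611 0.07      ]
round [0.41668432 0.18091555 0.07      ]
spacer top [0.5774639  0.22920495 0.024     ] sill edge [0.65145031 0.17768134 0.        ]
block [575.1 228.2] yaw 14.962363064839474 [58.7667017  78.78478136 59.38887518 76.56053104]
cup [529.1 140.9] yaw -12.75441989117694 [45.29009225 64.88614967 46.91631679 64.55555345]
tongs [574.7 227. ] yaw 13.027766144633377 [23.98137463 48.96775562 24.9242293  49.33049429]
```

```bash
cat > tri.py <<'E'
from h import *
T,S=Cam("top"),Cam("scene")
def tri(a,b):
    d,e=T.ray(a),S.ray(b); k=np.linalg.lstsq(np.c_[d,-e],S.p-T.p,rcond=None)[0]
    p,q=T.p+k[0]*d,S.p+k[1]*e; return np.round((p+q)/2,3),round(np.linalg.norm(p-q),3)
for n,a,b in(("darkbrush",(445,266),(387,205)),("orange",(487,252),(434,220)),("light",(435,348),(310,248)),("jarrim centre",(55,395),(95,178)),("redcup",(470,298),(415,330)),("sill front",(320,143),(330,205))): print(n,tri(a,b))
print(T.proj([.282,.586,.223]),S.proj([.282,.586,.223]))
print(T.at((55,395),.18),T.at((150,350),.0))
E
python3 tri.py; python3 - <<'E'
import cv2
b=cv2.imread("pics/top0.png")[290:480,0:260]; cv2.imwrite("pics/l.png",cv2.resize(b,None,fx=3,fy=3))
E
```

```text
darkbrush (array([0.421, 0.046, 0.284]), np.float64(0.004))
orange (array([ 0.437, -0.006,  0.28 ]), np.float64(0.003))
light (array([0.321, 0.064, 0.276]), np.float64(0.017))
jarrim centre (array([0.279, 0.524, 0.185]), np.float64(0.025))
redcup (array([ 0.386, -0.025,  0.152]), np.float64(0.006))
sill front (array([0.571, 0.212, 0.139]), np.float64(0.098))
[[ -2.63798792 390.18563594]] [[ 60.68955917 141.94868482]]
[0.2680319  0.53449544 0.18      ] [0.30807324 0.46073432 0.        ]
```

View pics/l.png

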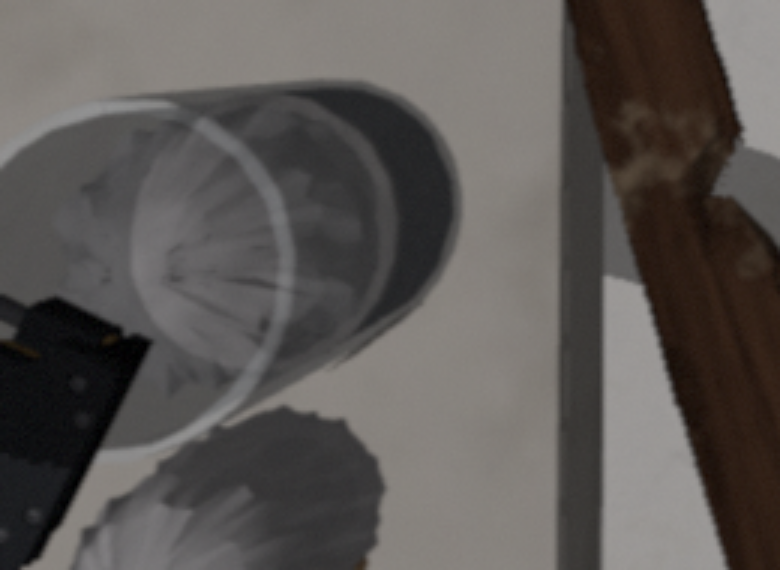

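The top-left crop shows the open gripper at about (30,420) beside a glass jar, so I'll rise before travelling. The brush tips reach z≈0.28 near (0.42,0.05), and the body clears them by about 3 cm when it is over the cup.

```bash
cat > go.py <<'E'
import sys
from h import *
def go(x,y,z,ydir=None,show=True):
    "scaled move to TCP (x,y,z), tool y axis pointing at ydir degrees (mod 180), upright"
    o=env.get_obs(); p=np.array(o["tool_pos"]); A=R.from_euler("xyz",o["tool_rot"],degrees=True)
    yv=A.as_matrix()[:,1]; cur=np.degrees(np.arctan2(yv[1],yv[0]))
    d=(0 if ydir is None else (ydir-cur+90)%180-90); a=np.radians(cur+d)
    B=np.c_[[np.sin(a),-np.cos(a),0],[np.cos(a),np.sin(a),0],[0,0,-1]]
    sh=A.inv().apply(np.array([x,y,z])-p)/.2; tr=(A.inv()*R.from_matrix(B)).as_rotvec()/1.5
    print("t",round(o["time_s"],2),"p",p.round(4),"rot",np.round(o["tool_rot"],2),"ydir",cur.round(2),"w",round(o["grip_width"],4),"F",np.round(o["force"],1)); print("shift",sh.round(4),"turn",tr.round(4))
if __name__=="__main__": go(*map(float,sys.argv[1:]))
E
python3 go.py .282 .586 .33; python3 go.py .43 .40 .33; python3 go.py .575 .227 .30 103.5
```

```text
Traceback (most recent call last):
  File "go.py", line 11, in <module>
    if __name__=="__main__": go(*map(float,sys.argv[1:]))
                             ~~^^^^^^^^^^^^^^^^^^^^^^^^^^
  File "go.py", line 9, in go
    sh=A.inv().apply(np.array([x,y,z])-p)/.2; tr=(A.inv()*R.from_matrix(B)).as_rotvec()/1.5
                                                          ~~~~~~~~~~~~~^^^
  File "scipy/spatial/transform/_rotation.pyx", line 1143, in scipy.spatial.transform._rotation.Rotation.from_matrix
ValueError: Non-positive determinant (left-handed or null coordinate frame) in rotation matrix 0: [[ 0.900974    0.43387308  0.        ]
 [-0.43387308  0.900974    0.        ]
 [ 0.          0.         -1.        ]].
Traceback (most recent call last):
  File "go.py", line 11, in <module>
    if __name__=="__main__": go(*map(float,sys.argv[1:]))
                             ~~^^^^^^^^^^^^^^^^^^^^^^^^^^
  File "go.py", line 9, in go
    sh=A.inv().apply(np.array([x,y,z])-p)/.2; tr=(A.inv()*R.from_matrix(B)).as_rotvec()/1.5
                                                          ~~~~~~~~~~~~~
[... 356 characters left out ...]
cent call last):
  File "go.py", line 11, in <module>
    if __name__=="__main__": go(*map(float,sys.argv[1:]))
                             ~~^^^^^^^^^^^^^^^^^^^^^^^^^^
  File "go.py", line 9, in go
    sh=A.inv().apply(np.array([x,y,z])-p)/.2; tr=(A.inv()*R.from_matrix(B)).as_rotvec()/1.5
                                                          ~~~~~~~~~~~~~^^^
  File "scipy/spatial/transform/_rotation.pyx", line 1143, in scipy.spatial.transform._rotation.Rotation.from_matrix
ValueError: Non-positive determinant (left-handed or null coordinate frame) in rotation matrix 0: [[ 0.97236992 -0.23344536  0.        ]
 [ 0.23344536  0.97236992  0.        ]
 [ 0.          0.         -1.        ]].
```

```bash
sed -i 's/B=np.c_\[\[np.sin(a),-np.cos(a),0\]/B=np.c_[[-np.sin(a),np.cos(a),0]/' go.py
python3 go.py .282 .586 .33; python3 go.py .43 .40 .33; python3 go.py .575 .227 .30 103.5
```

```text
t 0.9 p [0.2821 0.5856 0.2226] rot [179.99   0.   154.29] ydir 64.29 w 0.0869 F [-0.   0.8  0.5]
shift [ 0.0011  0.0015 -0.537 ] turn [ 0.0001  0.     -0.    ]
t 0.9 p [0.2821 0.5856 0.2226] rot [179.99   0.   154.29] ydir 64.29 w 0.0869 F [-0.   0.8  0.5]
shift [-1.0691 -0.5153 -0.537 ] turn [ 0.0001  0.     -0.    ]
t 0.9 p [0.2821 0.5856 0.2226] rot [179.99   0.   154.29] ydir 64.29 w 0.0869 F [-0.   0.8  0.5]
shift [-2.0976 -0.9801 -0.387 ] turn [ 1.000e-04  1.000e-04 -4.563e-01]
```

Request:
apply_moves --pt "0 0 -0.2 0 0 0 1" --pt "0 0 -0.4 0 0 0 1" --pt "0 0 -0.53 0 0 0 1" --pt "-0.15 -0.07 -0.53 0 0 0 1" --pt "-0.32 -0.15 -0.53 0 0 0 1" --pt "-0.5 -0.23 -0.53 0 0 -0.05 1" --pt "-0.68 -0.31 -0.53 0 0 -0.1 1" --pt "-0.84 -0.4 -0.53 0 0 -0.15 1" --pt "-0.95 -0.45 -0.53 0 0 -0.2 1" --pt "-1 -0.48 -0.53 0 0 -0.22 1" --pt "-1 -0.48 -0.53 0 0 -0.22 1"

```text
time_s: 2.0
tool_pos: [0.4224, 0.4102, 0.3289]
tool_rot: [-180.0, 0.1, 172.9]
force: [0.0, 0.4, 0.8]
grip_width: 0.0869
grasp_force: 0.0
```

```bash
python3 go.py .5745 .2273 .28 103.5
```

```text
t 2.0 p [0.4224 0.4102 0.3289] rot [-1.7999e+02  6.0000e-02  1.7294e+02] ydir 82.94 w 0.0869 F [0.  0.4 0.8]
shift [-0.8666 -0.8139  0.2457] turn [-0.0003  0.0007 -0.2392]
```

Request:
apply_moves --pt "-0.17 -0.16 0 0 0 -0.05 1" --pt "-0.35 -0.33 0 0 0 -0.1 1" --pt "-0.52 -0.49 0 0 0 -0.15 1" --pt "-0.69 -0.65 0.1 0 0 -0.2 1" --pt "-0.82 -0.76 0.2 0 0 -0.239 1" --pt "-0.867 -0.814 0.246 0 0 -0.239 1" --pt "-0.867 -0.814 0.246 0 0 -0.239 1" --pt "-0.867 -0.814 0.246 0 0 -0.239 1"

```text
time_s: 2.8
tool_pos: [0.5724, 0.2328, 0.2798]
tool_rot: [179.9, -0.0, -166.2]
force: [-0.3, 0.2, 0.1]
grip_width: 0.0871
grasp_force: 0.0
```

```bash
python3 go.py .5745 .2273 .109 103.5; python3 - <<'E'
from h import *
a=[viewer.read_camera(c) for c in("top","scene")]
o=[cv2.resize(x,None,fx=k,fy=k,interpolation=cv2.INTER_CUBIC) for x,k in((a[0][100:250,230:380],2.6),(a[1][110:260,280:430],2.6))]
cv2.imwrite("pics/above.png",np.hstack(o)[:,:,::-1])
E
```

```text
t 2.8 p [0.5724 0.2328 0.2798] rot [ 179.9    -0.   -166.16] ydir 103.84 w 0.0871 F [-0.3  0.2  0.1]
shift [-0.0034 -0.0307  0.854 ] turn [ 0.0012 -0.      0.004 ]
```

View pics/above.png

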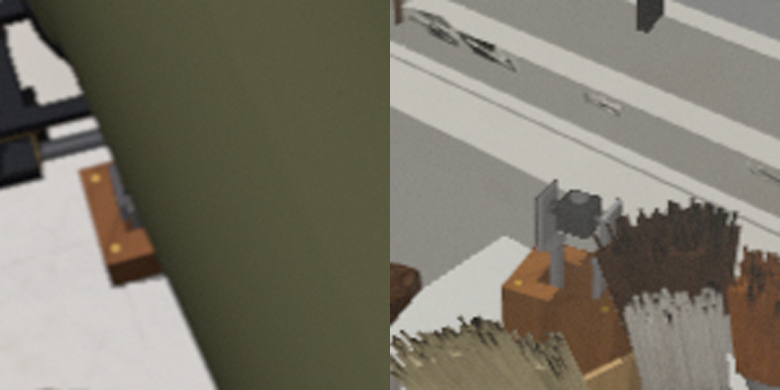

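The arm hides the top view. In the scene view, the tongs' head is upright at (580,210) with the fingers above it. I'll let the arm settle, then descend.

Request:
apply_moves --pt "0 0 0 0 0 0 1" --pt "0 0 0 0 0 0 1" --pt "0 0 0 0 0 0 1"

```text
time_s: 3.2
tool_pos: [0.5732, 0.2309, 0.2799]
tool_rot: [180.0, 0.0, -166.2]
force: [-0.0, -0.1, -0.7]
grip_width: 0.0867
grasp_force: 0.0
```

```bash
python3 go.py .5745 .2273 .109 103.5
```

```text
t 3.2 p [0.5732 0.2309 0.2799] rot [ 1.7998e+02  5.0000e-02 -1.6620e+02] ydir 103.8 w 0.0867 F [-0.  -0.1 -0.7]
shift [-0.0011 -0.0195  0.8545] turn [0.0002 0.0005 0.0035]
```

Request:
apply_moves --pt "-0.001 -0.02 0.15 0 0 0 1" --pt "-0.001 -0.02 0.3 0 0 0 1" --pt "-0.001 -0.02 0.45 0 0 0 1" --pt "-0.001 -0.02 0.5 0 0 0 1" --pt "-0.001 -0.02 0.5 0 0 0 1" --pt "-0.001 -0.02 0.5 0 0 0 1"

```text
time_s: 3.8
tool_pos: [0.5754, 0.2267, 0.1809]
tool_rot: [180.0, 0.1, -166.3]
force: [-0.8, 0.8, -0.3]
grip_width: 0.0869
grasp_force: 0.0
```

```bash
python3 go.py .5745 .2273 .109 103.5
```

```text
t 3.8 p [0.5754 0.2267 0.1809] rot [ 1.7998e+02  1.2000e-01 -1.6626e+02] ydir 103.74 w 0.0869 F [-0.8  0.8 -0.3]
shift [0.0044 0.0038 0.3594] turn [0.0003 0.0014 0.0028]
```

Request:
apply_moves --pt "0 0.003 0.1 0 0 0 1" --pt "0 0.003 0.2 0 0 0 1" --pt "0 0.003 0.29 0 0 0 1" --pt "0 0.003 0.34 0 0 0 1" --pt "0 0.003 0.355 0 0 0 1" --pt "0 0.003 0.355 0 0 0 1"

```text
time_s: 4.4
tool_pos: [0.5751, 0.2271, 0.1093]
tool_rot: [180.0, 0.1, -166.3]
force: [0.5, 0.6, -0.3]
grip_width: 0.0873
grasp_force: 0.0
```

```bash
python3 go.py .5745 .2273 .109 103.5; python3 - <<'E'
from h import *
a=viewer.read_camera("scene")[120:260,280:430]
cv2.imwrite("pics/at.png",cv2.resize(a,None,fx=4,fy=4,interpolation=cv2.INTER_CUBIC)[:,:,::-1])
E
```

```text
t 4.4 p [0.5751 0.2271 0.1093] rot [ 1.7999e+02  7.0000e-02 -1.6627e+02] ydir 103.73 w 0.0873 F [ 0.5  0.6 -0.3]
shift [0.0025 0.0015 0.0014] turn [0.0001 0.0008 0.0027]
```

View pics/at.png

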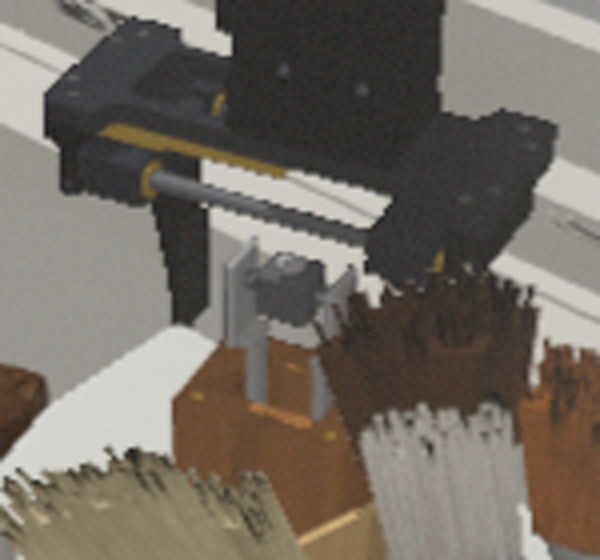

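The fingers (left one at about (185,250)) straddle the plates and the head. Next I close with 30 N.

Request:
apply_moves --pt "0 0 0 0 0 0 0.3" --pt "0 0 0 0 0 0 0.3" --pt "0 0 0 0 0 0 0.3" --pt "0 0 0 0 0 0 0.3" --pt "0 0 0 0 0 0 0.3" --pt "0 0 0 0 0 0 0.3" --pt "0 0 0 0 0 0 0.3" --pt "0 0 0 0 0 0 0.3" --pt "0 0 0 0 0 0 0.3" --pt "0 0 0 0 0 0 0.3" --grip_force 30

```text
time_s: 5.45
tool_pos: [0.5746, 0.2268, 0.1085]
tool_rot: [-180.0, 0.0, -166.3]
force: [-0.1, 0.3, -0.2]
grip_width: 0.0374
grasp_force: 30.0
```

Request:
apply_moves --pt "0 0 -0.05 0 0 0 0.3" --pt "0 0 -0.12 0 0 0 0.3" --pt "0 0 -0.19 0 0 0 0.3" --pt "0 0 -0.26 0 0 0 0.3" --pt "0 0 -0.33 0 0 0 0.3" --pt "0 0 -0.4 0 0 0 0.3" --pt "0 0 -0.47 0 0 0 0.3" --pt "0 0 -0.54 0 0 0 0.3" --pt "0 0 -0.58 0 0 0 0.3" --pt "0 0 -0.6 0 0 0 0.3" --pt "0 0 -0.6 0 0 0 0.3" --pt "0 0 -0.6 0 0 0 0.3"

```text
time_s: 6.65
tool_pos: [0.5742, 0.2268, 0.2277]
tool_rot: [-180.0, -0.1, -166.3]
force: [-0.2, -0.3, -1.4]
grip_width: 0.0377
grasp_force: 30.0
```

```bash
python3 go.py .5295 .1408 .2285 77.5; python3 - <<'E'
from h import *
a=viewer.read_camera("scene")[90:250,280:430]
cv2.imwrite("pics/lift.png",cv2.resize(a,None,fx=3.75,fy=3.75,interpolation=cv2.INTER_CUBIC)[:,:,::-1])
print([(np.round(b["location"]),b["conf"]) for b in boxes_of("scene","spacer")][:2])
E
```

```text
t 6.65 p [0.5742 0.2268 0.2277] rot [-1.7999e+02 -6.0000e-02 -1.6626e+02] ydir 103.74 w 0.0377 F [-0.2 -0.3 -1.4]
shift [ 0.319  -0.3646 -0.0035] turn [-3.000e-04 -7.000e-04  3.053e-01]
[]
```

View pics/lift.png

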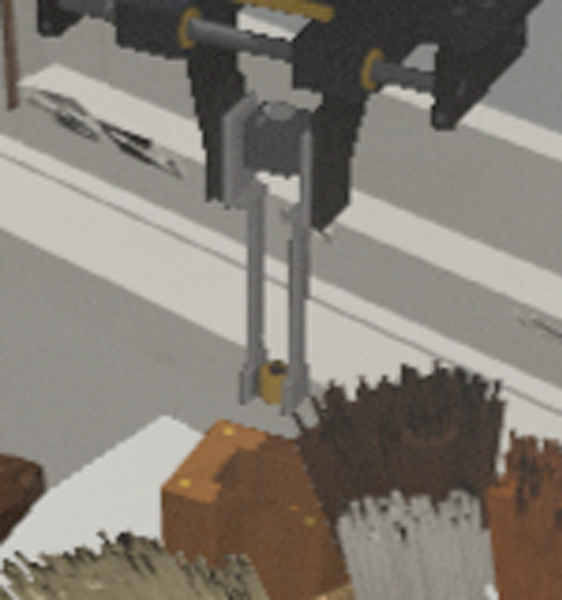

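The brass spacer sits between the jaws at crop (272,383), clear of the block. I'll move it over the rectangular cup.

Request:
apply_moves --pt "0.03 -0.03 -0.002 0 0 0.03 0.3" --pt "0.08 -0.09 -0.003 0 0 0.08 0.3" --pt "0.14 -0.16 -0.003 0 0 0.13 0.3" --pt "0.2 -0.23 -0.003 0 0 0.19 0.3" --pt "0.26 -0.3 -0.003 0 0 0.25 0.3" --pt "0.3 -0.345 -0.003 0 0 0.29 0.3" --pt "0.319 -0.365 -0.003 0 0 0.305 0.3" --pt "0.319 -0.365 -0.003 0 0 0.305 0.3" --pt "0.319 -0.365 -0.003 0 0 0.305 0.3" --pt "0.319 -0.365 -0.003 0 0 0.305 0.3"

```text
time_s: 7.75
tool_pos: [0.53, 0.1418, 0.2288]
tool_rot: [180.0, -0.0, 167.6]
force: [-0.6, 0.7, -1.2]
grip_width: 0.0376
grasp_force: 30.0
```

```bash
python3 go.py .5295 .1408 .150 77.5; python3 - <<'E'
from h import *
a=viewer.read_camera("scene")[110:290,290:440];b=viewer.read_camera("top")[120:270,250:400]
cv2.imwrite("pics/over.png",np.hstack([cv2.resize(x,(400,k),interpolation=cv2.INTER_CUBIC) for x,k in((a,480),)]+[cv2.resize(b,(400,480))])[:,:,::-1])
E
```

```text
t 7.75 p [0.53   0.1418 0.2288] rot [179.99  -0.   167.62] ydir 77.62 w 0.0376 F [-0.6  0.7 -1.2]
shift [ 0.0012 -0.0053  0.3941] turn [ 0.0001 -0.      0.0014]
```

View pics/over.png

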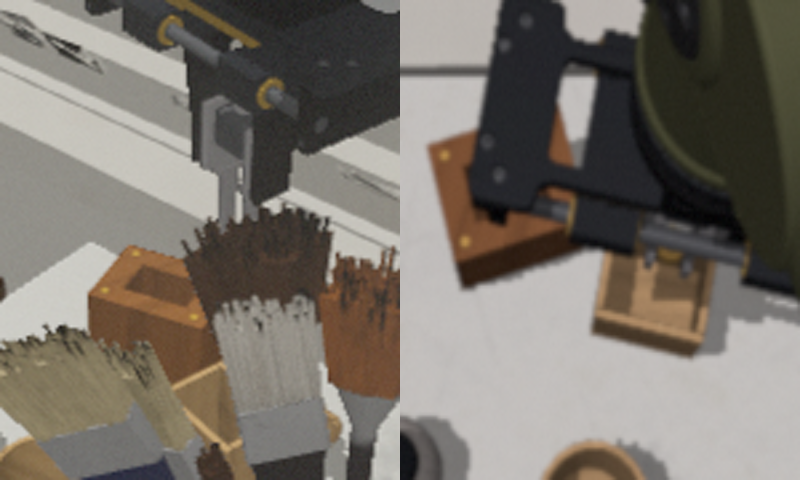

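The scene view shows the tongs held above the cup region. The top view shows both jaws and the spacer inside the cup outline at (668,265). I'll lower most of the way and check the force.

Request:
apply_moves --pt "0.001 -0.005 0.05 0 0 0 0.3" --pt "0.001 -0.005 0.12 0 0 0 0.3" --pt "0.001 -0.005 0.19 0 0 0 0.3" --pt "0.001 -0.005 0.26 0 0 0 0.3" --pt "0.001 -0.005 0.33 0 0 0 0.3" --pt "0.001 -0.005 0.4 0 0 0 0.3" --pt "0.001 -0.005 0.46 0 0 0 0.3" --pt "0.001 -0.005 0.52 0 0 0 0.3" --pt "0.001 -0.005 0.56 0 0 0 0.3" --pt "0.001 -0.005 0.58 0 0 0 0.3" --pt "0.001 -0.005 0.58 0 0 0 0.3"

```text
time_s: 8.95
tool_pos: [0.5292, 0.1399, 0.1125]
tool_rot: [-180.0, -0.0, 167.5]
force: [-0.3, -0.7, 0.1]
grip_width: 0.0376
grasp_force: 30.0
```

```bash
python3 go.py .5295 .1408 .1045 77.5
```

```text
t 8.95 p [0.5292 0.1399 0.1125] rot [-1.7998e+02 -3.0000e-02  1.6752e+02] ydir 77.52 w 0.0376 F [-0.3 -0.7  0.1]
shift [-0.0003  0.0049  0.0399] turn [-0.0002 -0.0004  0.0002]
```

Request:
apply_moves --pt "0 0 0.012 0 0 0 0.3" --pt "0 0 0.024 0 0 0 0.3" --pt "0 0 0.034 0 0 0 0.3" --pt "0 0 0.037 0 0 0 0.3" --pt "0 0 0.037 0 0 0 0.3" --pt "0 0 0.037 0 0 0 0.3"

```text
time_s: 9.55
tool_pos: [0.5295, 0.1399, 0.1057]
tool_rot: [180.0, 0.0, 167.5]
force: [0.5, 0.3, -1.4]
grip_width: 0.0376
grasp_force: 30.0
```

Request:
apply_moves --pt "0 0 0.003 0 0 0 0.3" --pt "0 0 0.006 0 0 0 0.3" --pt "0 0 0.006 0 0 0 0.3" --pt "0 0 0.006 0 0 0 0.3"

```text
time_s: 9.95
tool_pos: [0.5296, 0.14, 0.1045]
tool_rot: [180.0, 0.0, 167.5]
force: [0.9, -0.3, -1.2]
grip_width: 0.0375
grasp_force: 30.0
```

Request:
apply_moves --pt "0 0 0.004 0 0 0 0.3" --pt "0 0 0.008 0 0 0 0.3" --pt "0 0 0.008 0 0 0 0.3" --pt "0 0 0.008 0 0 0 0.3"

```text
time_s: 10.35
tool_pos: [0.5299, 0.1399, 0.1044]
tool_rot: [180.0, 0.1, 167.5]
force: [-2.5, 0.5, 7.9]
grip_width: 0.0377
grasp_force: 30.0
```

Contact at 7.9 N, so it is on the floor. I release gradually.

Request:
apply_moves --pt "0 0 -0.005 0 0 0 0.44" --pt "0 0 -0.005 0 0 0 0.48" --pt "0 0 -0.005 0 0 0 0.52" --pt "0 0 -0.005 0 0 0 0.56" --pt "0 0 -0.005 0 0 0 0.6" --pt "0 0 -0.005 0 0 0 0.65" --pt "0 0 -0.005 0 0 0 0.75" --pt "0 0 -0.005 0 0 0 0.85" --pt "0 0 -0.005 0 0 0 0.95" --pt "0 0 -0.005 0 0 0 1" --pt "0 0 -0.005 0 0 0 1" --pt "0 0 -0.005 0 0 0 1"

```text
time_s: 11.55
tool_pos: [0.5294, 0.1399, 0.1037]
tool_rot: [-180.0, -0.0, 167.5]
force: [-0.0, -0.1, 0.0]
grip_width: 0.0859
grasp_force: 0.0
```

Request:
apply_moves --pt "0 0 -0.04 0 0 0 1" --pt "0 0 -0.1 0 0 0 1" --pt "0 0 -0.18 0 0 0 1" --pt "0 0 -0.28 0 0 0 1" --pt "0 0 -0.4 0 0 0 1" --pt "0 0 -0.55 0 0 0 1" --pt "0 0 -0.7 0 0 0 1" --pt "0 0 -0.85 0 0 0 1" --pt "0 0 -1 0 0 0 1" --pt "0 0 -1 0 0 0 1" --pt "0 0 -1 0 0 0 1"

```text
time_s: 12.65
tool_pos: [0.5298, 0.14, 0.3053]
tool_rot: [179.9, 0.1, 167.5]
force: [0.2, -0.1, 0.0]
grip_width: 0.0871
grasp_force: 0.0
```

```bash
python3 go.py .5 .3 .32; python3 - <<'E'
from h import *
a=viewer.read_camera("scene")[130:290,290:440];b=viewer.read_camera("top")[120:270,250:400]
cv2.imwrite("pics/end.png",np.hstack([cv2.resize(a,(400,427),interpolation=cv2.INTER_CUBIC),cv2.resize(b,(400,427))])[:,:,::-1])
E
```

```text
t 12.65 p [0.5298 0.14   0.3053] rot [1.7991e+02 1.2000e-01 1.6752e+02] ydir 77.52 w 0.0871 F [ 0.2 -0.1  0. ]
shift [ 0.3182  0.7492 -0.0732] turn [ 0.001   0.0015 -0.    ]
```

View pics/end.png

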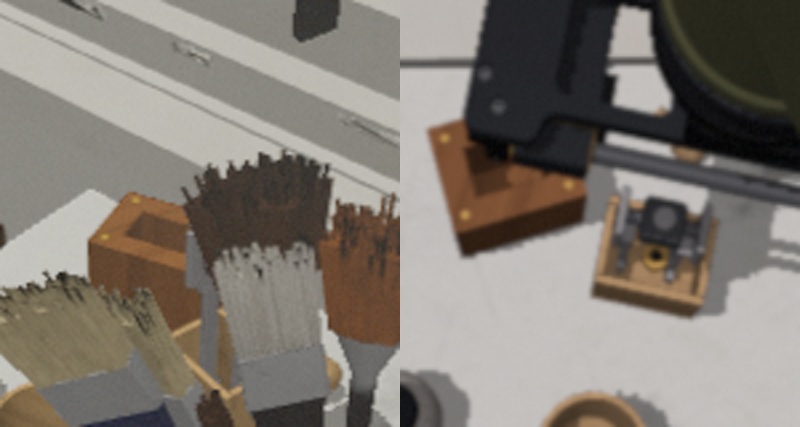

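The tongs stand open and upright in the cup (head at (665,220)), with the spacer between the jaws at (656,255). The arm is clear of everything and the knob is still in place, so I'll hand in.

```bash
python3 -c "
from cell import env
print(env.sign_off())"
```

```text
the job is handed in; nothing more can be done
None
```

The tongs stand open and upright in the rectangular cup over the spacer, with the arm clear; I handed the job in at about 12.8 s of the 35 s allowed, and the sign-off gave no verdict.

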